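# Shut the paint-pot carrier: press the lids home, hasp over, pin through

### The arm

A 6-joint arm with a two-finger parallel gripper is mounted at the origin on a cart in front of the work surface, level with it; the furniture and walls round the work are solid. World frame = base frame: x ahead of the robot, y to its left, z up, the work surface at z = 0. Lengths are in m, angles in rad, forces in N, time in s.
With the tool pointing down it reaches from about 0.3 to 0.875 m from the base axis. Payload 6.4 kg.
Tool frame: the origin (TCP) lies midway between the tips of the shut fingers; the grasp point (between the pads) lies 19 mm behind it (grasp_offset is the distance from the TCP to the grasp point, in m); z points along the fingers, y is the line along which they close (so a half turn about z gives the same grasp; the last joint's range is limited). The gripper opens to 85 mm and grips with 20 to 120 N. Pads are 22 mm wide; open, the fingers measure 114 mm over their backs; the gripper's body (76 mm by 85 mm) begins 54 mm behind the grasp point. The pads swing forward as they close: fully open they stand 13 mm farther back than shut.
Start: joints at [-1.497, 0.181, 1.607, -0, 1.354, -0.206], TCP at [0.159, -0.553, 0.21] pointing down, gripper open.
Joint ranges: [-2.99, 2.99], [-0.89, 2.07], [0.3, 2.58], [-1.14, 4.28], [0, 2.63], [-3.12, 3.12]. Speed limits (rad/s): [2.57, 2.57, 3.01, 3.14, 3.14, 3.14].

### API

Orientations are given as a unit quaternion [w, x, y, z].
In Python, from bench import * gives the robot as it stands. The module is installed in compiled form; this text tells all that it offers.
- The arm moves only by the tool servo_tool, never from a script. Its argument "commands" is text: rows parted by semicolons, each of 7 numbers parted by spaces: the turn, a rotation vector about the tool's x, y, z in rad, then the shift along the tool's x, y, z in mm, then the opening, from 0 (shut) to 1 (fully open). In form: wx wy wz dx dy dz claw; .... A call has 1 to 5 rows; each row shifts and turns the commanded pose from where the row before left it, along the tool's axes as they then stand; what a row does not reach is not made up. A row lasts 1/8 s, in which the tool goes at most 62.5 mm and 10.7 degrees, less where a joint would pass 70% of its speed; a pose out of reach is approached as far as the arm can. A call with a gripper value outside its range is refused whole. The fingers move at their own pace and stop on an object; the grip force is fixed at half the most. Time passes only in rows, so rows that do not move let the fingers close. It gives the time, the measured TCP pose, the force, the opening and the grip force at its end, in the units of the state.
- get_obs(): the state, without advancing time (a new reading comes with each control period).
- camera(name): name is "side" or "top"; returns the picture (384x512x3 uint8, blue, green, red); there is no depth.
- calibration(name): a dict with "fx", "fy", "cx", "cy" (pixels), "R" (3x3) and "t" (3): a world point X has camera coordinates R X + t. Camera axes: x right, y down, z forward; pixel columns grow to the right and rows downward; lengths in m; the calibration is good to about 2 mm. A picture is of the moment at which its call begins. calibration takes no time and is no camera call.
- hand_in(): hands the job in; it is judged then, once.
The state is a dict: "time_s": time; "q": joint angles; "dq": joint speeds; "joint_efforts": joint torques, N m; "eef_pos": TCP position; "eef_rot": TCP orientation; "wrist_force": force on the tool from outside, world axes, zero at the start; "torque": the same for the moment, N m; "opening": opening from 0.0 (shut) to 1.0 (fully open); "grasp_force": force on a finger pad.
Only numpy, scipy, OpenCV 4.12 (cv2) and the standard library are available. Lean on these libraries where they do the work, as an engineer would, in place of code of your own. Each camera call takes 0.05 s, during which the arm holds its last target. There are 200 camera calls.

### The job

The lids of the three paint pots in the slanted carrier are standing proud: lean the tool to match and press each one squarely, along its own slanting axis and not straight down, until it is fully home. Then swing the steel hasp down over them so that it lies over its staple on the front ledge, and after that push the loose T-handled locking pin through the staple's loop, above the hasp and from either side, so that its nose comes out beyond the loop, and leave it there. Do not shift or knock over the can, bottle, jar and paint tube that stand round the work.

Things in the scene. Friction and masses are not known exactly. Their poses are not given: they have to be found in the camera images.
- carrier: Plywood paint-pot carrier fixed on the table; origin on the table under it, x away from its front ledge, y to its left, z up (turned about z only). x -137 to +90 mm, 232 mm wide. Front ledge: x -137 to -32, top at z 30 mm. Behind it a deck rises away at 0.48 rad (27.5 deg); three pots are sunk in it square to the deck: their lids face (-0.462, 0, 0.887) in the carrier's axes, up and to the front.
- lid_left_top (a point): centre of the top face of the left (+y) lid. The lids are black ribbed round push-on lids, 42 mm across, 14 mm high, 62 mm apart along the carrier's y. Fully home, the tops' centres lie at x +8, z 73 mm in the carrier's axes (y +62, 0 and -62 mm). The z axis of each such point is the lid's outward axis.
- lid_middle_top (a point): the same for the middle lid
- lid_right_top (a point): the same for the right (-y) lid
- lid_left (a joint): how far the left lid stands proud of its pot along its axis, m: 0 fully home, at most 0.010. A lid is a stiff friction fit: it slides under about 7 N along its axis, stays where it is left and stops hard at 0.
- lid_middle (a joint): the same for the middle lid
- lid_right (a joint): the same for the right lid
- hasp (a joint): angle of the steel hasp, rad: 0 lying over lids and staple; grows as it swings up and back about the carrier's y axis, to 2.6. At 2.05 it stands upright; it starts up, clear of the lids. A stiff hinge (0.22 N m) holds it at any angle; it stops at 0. 5 mm thick: two side arms at y +-100 mm run to a cross bar 216 x 22 mm centred 67 mm from the hinge axis, then a stem with a tongue (see hasp_stem).
- hasp_hinge (a point): middle of the hasp's hinge axis (carrier x 65, y 0, z 108.5 mm); the axis runs along the carrier's y
- hasp_stem (a point): mid-depth point of the hasp's stem, 145 mm from the hinge axis; x to the hinge, z square to the hasp's plane, away from the lids when closed. The stem, 30 mm wide, runs from the cross bar to 162 mm from the axis; there a slotted tongue 48 x 54 mm bends off, outward by 0.48 rad. Closed, the tongue lies level on the ledge (top at carrier z 36 mm), the rest parallel to the deck 3 mm above the lids.
- staple_loop (a point): centre of the clear opening of the steel staple that stands upright on the front ledge (carrier x -105, y 0, z 45 mm); axes as the carrier's. The opening runs along y; it is 18 mm wide in x and is clear 9 mm above and below this point when the hasp lies over the staple (the tongue's top is its floor). Bar 7 mm thick, its top at carrier z 61 mm.
- locking_pin: loose steel T-handled locking pin, 50 g, lying flat on the table, all of it 9 mm thick; origin under the middle of its 45 mm long cross handle (which lies along y); the 9 mm shaft runs along +x to its round nose at x 66 mm; its centre line is 4.5 mm above the origin
- fixative_can: bystander: tall spray can with a red cap, 58 mm across, 217 mm high, standing at the right of the carrier; origin at its foot
- acrylic_bottle: bystander: white squeeze bottle, 41 x 47 mm, 146 mm high, standing at the left of the carrier; origin at its foot
- water_jar: bystander: grey glass water jar, 72 mm across and high; origin at its foot
- tube_white: bystander: white paint tube lying on the table, 32 x 99 x 24 mm; origin at the middle of its underside
Mind the look-alikes: they are no part of the job. What is meant by the locking_pin is not black, blue or green, and is the smaller of those in its own colour.

How it is judged:
On the way, in this order (a step that is already met when the one before it is completed fails the run):
1. all three lids are pressed fully home while the hasp is still up (value of joint each of lid_left, lid_middle, lid_right below 0.0015 m and value of joint hasp above 0.6 rad), for 0.2 s.
2. the hasp lies down over the staple, the lids still home (value of joint each of lid_left, lid_middle, lid_right below 0.0015 m and value of joint hasp below 0.06 rad), for 0.2 s.
3. the locking pin is through the loop (x of staple_loop in the frame of locking_pin between 0.006 and 0.058 m and y of staple_loop in the frame of locking_pin between -0.011 and 0.011 m and z of staple_loop in the frame of locking_pin between -0.01 and 0.018 m and angle between the x axis of locking_pin and the y axis of staple_loop, either way round below 0.5 rad), for 0.2 s.
At the end, for the whole second after the job is handed in: All lids within 1.5 mm of home, the hasp within 0.06 rad of shut, and the pin, released and at rest, through the loop: the loop centre 6 to 58 mm along the shaft from the handle and within 11 mm sideways of the pin, the pin within 0.5 rad of the opening direction (all of step 2 and all of step 3 and linear speed of locking_pin below 0.02 m/s and contact force between the fingers and locking_pin below 0.1 N); the robot touches nothing.
It fails at once if with a lid still proud, the fingers press on the carrier or its lids with over 4 N while the tool is within 0.3 rad of vertical (value of joint any of lid_left, lid_middle, lid_right above 0.0015 m and contact force between the fingers and carrier above 4 N and (angle between the grasp point's own z axis and vertical above 2.8416 rad or angle between the grasp point's own z axis and vertical below 0.3 rad)).
It fails at once if a bystander is shifted by more than 30 mm (distance of any of fixative_can, acrylic_bottle, water_jar, tube_white from where it was at the start of the episode above 0.03 m).
It fails at once if a standing bystander is tipped by more than 0.4 rad (angle between any of fixative_can, acrylic_bottle, water_jar's own z axis and vertical above 0.4 rad).
It also fails if it takes over 72 s, if anything falls off the work surface, if the arm or the gripper's body presses on something with over 40 N, if the wrist force passes 120 N, or if a joint passes its speed limit or range.

## Working session

There is one attempt and no reset: what is moved stays moved. The work goes in short steps, Python scripts to look and compute and a tool call to move; the robot and the scene stay as the last step left them, time stands still between calls to the robot, and variables do not carry over. Pictures are saved under pics/ and viewed, at most 10 in all, crops included, and the job is handed in when it is done.

Besides the shell and the picture viewer there is one more tool, called after "Call:" as name(argument=value, ...), one argument or row to a line, values as JSON. servo_tool: Moves the arm, as the interface text tells. Its arguments: {"type":"object","properties":{"commands":{"type":"string"}},"required":["commands"]}

```bash
mkdir -p pics
python3 - <<'E'
from bench import *
import cv2
o=get_obs();print(o)
for n in("top","side"):
    c=calibration(n);print(n,c)
    cv2.imwrite(f"pics/{n}0.png",camera(n))
E
```

```text
{'time_s': 0.0, 'q': array([-1.49729128e+00,  1.81522746e-01,  1.60799788e+00, -8.87798823e-06,
        1.35375849e+00, -2.06297592e-01]), 'dq': array([ 4.91240915e-04, -4.28009405e-04, -2.02839643e-03, -5.40752917e-05,
        1.03485966e-03,  1.20283631e-04]), 'joint_efforts': array([ 1.43492493e-04, -4.44878340e+01, -3.51337731e+01, -2.94541223e-04,
        9.10717790e-03,  1.39120723e-05]), 'eef_pos': array([ 0.15876796, -0.55205359,  0.20869934]), 'eef_rot': array([-8.41661413e-04,  9.90229276e-01,  1.39446299e-01,  5.16218283e-05]), 'wrist_force': array([0.14540543, 0.37289427, 0.58981895]), 'torque': array([-0.01442665, -0.00223513, -0.01043395]), 'grasp_force': 0.0, 'opening': 1.0035664351216154}
top {'fx': 376.73172783586097, 'fy': 376.73172783586097, 'cx': 255.01845187874846, 'cy': 196.3724411021375, 'R': array([[-0.00730751, -0.99996598,  0.00382703],
       [-0.99562122,  0.00691898, -0.09322294],
       [ 0.09319329, -0.0044915 , -0.9956379 ]]), 't': array([-0.05390092,  0.52849781,  1.07988934])}
side {'fx': 391.58406719488886, 'fy': 391.58406719488886, 'cx': 251.05847297469353, 'cy': 195.27723853853047, 'R': array([[ 0.93842688, -0.34528345,  0.01158968],
       [-0.21824318, -0.61848916, -0.75487819],
       [ 0.26781504,  0.70586862, -0.65576261]]), 't': array([-0.50718846,  0.14292322,  1.16222941])}
```

View pics/top0.png

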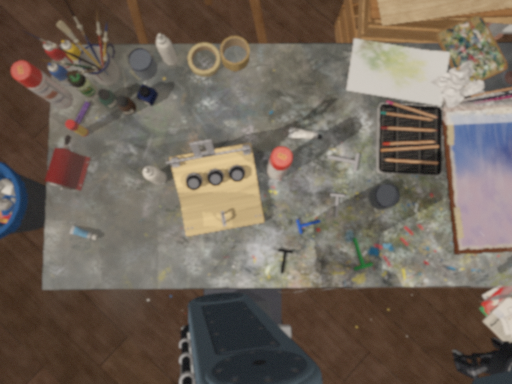

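View pics/side0.png

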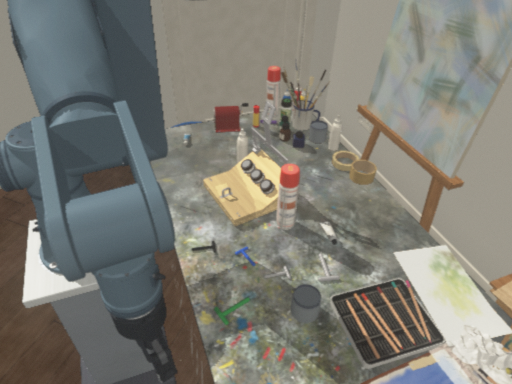

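The top view shows the carrier with lids at (194,182), (215,177) and (236,173) and the staple at (228,215). Two silver pins lie at (345,158) and (338,195). The can is at (281,158), the jar at (385,195), the bottle at (153,174) and the tube at (303,133). I'll zoom in next.

```bash
cat > h.py <<'E'
from bench import *
import numpy as np, cv2
def ray(n,u,v):
    c=calibration(n);R=np.array(c["R"]);t=np.array(c["t"])
    return -R.T@t, R.T@np.array([(u-c["cx"])/c["fx"],(v-c["cy"])/c["fy"],1])
def onz(n,u,v,z):
    o,d=ray(n,u,v);return o+d*(z-o[2])/d[2]
def proj(n,X):
    c=calibration(n);p=np.array(c["R"])@np.array(X)+np.array(c["t"])
    return np.array([c["fx"]*p[0]/p[2]+c["cx"],c["fy"]*p[1]/p[2]+c["cy"]])
def tri(a,b):
    o1,d1=ray("top",*a);o2,d2=ray("side",*b)
    s=np.linalg.lstsq(np.c_[d1,-d2],o2-o1,rcond=None)[0]
    return (o1+d1*s[0]+o2+d2*s[1])/2,np.linalg.norm(o1+d1*s[0]-o2-d2*s[1])
E
python3 - <<'E'
from h import *
a=cv2.imread("pics/top0.png");s=cv2.imread("pics/side0.png")
A=cv2.resize(a[120:270,140:370],None,fx=3.4,fy=3.4,interpolation=cv2.INTER_CUBIC)
B=cv2.resize(s[130:290,190:390],None,fx=3.7,fy=3.7,interpolation=cv2.INTER_CUBIC)
cv2.imwrite("pics/topc.png",A);cv2.imwrite("pics/sidec.png",B);print(A.shape,B.shape)
E
```

```text
(510, 782, 3) (592, 740, 3)
```

View pics/topc.png

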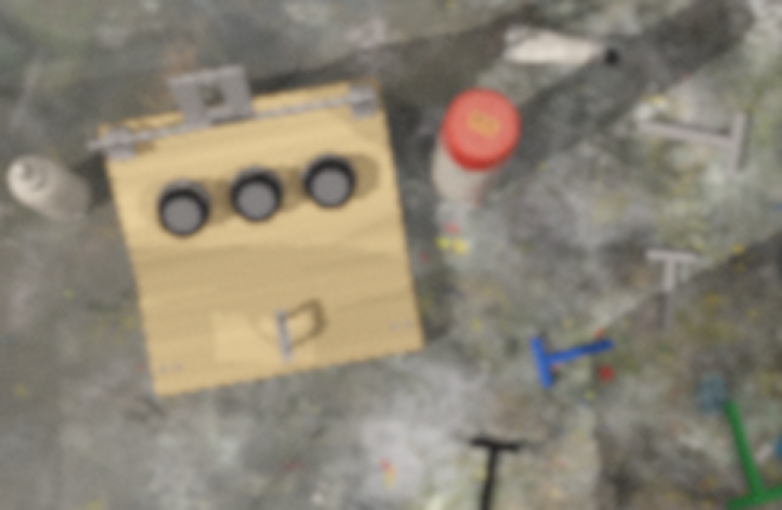

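View pics/sidec.png

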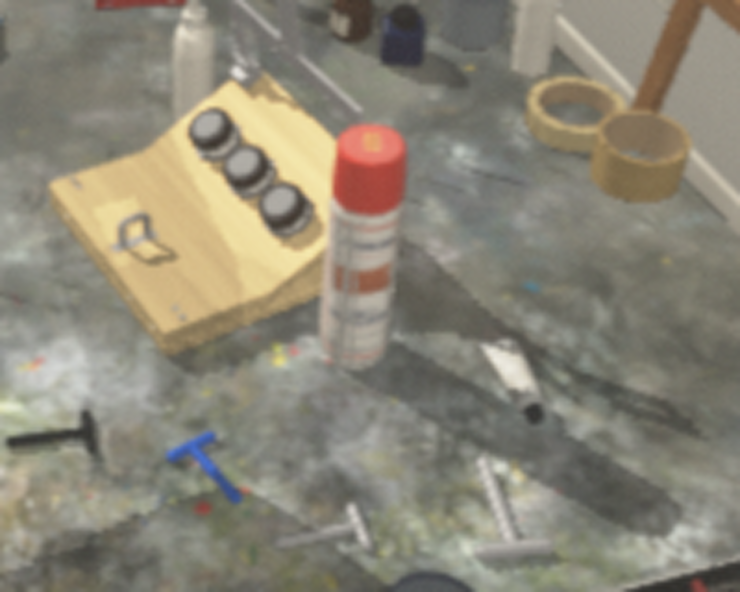

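The crops show the small silver pin with its handle at about (672,258) and its nose at (668,322). The large silver one at (740,140) is the look-alike. Front ledge corners are (157,390) and (425,345), the staple bar is at (284,335), and the lids are at (184,210), (257,196) and (330,182).

Run:
```python
from h import *
from scipy.optimize import least_squares
T=lambda u,v:(140+u/3.4-.35,120+v/3.4-.35)
S=lambda u,v:(190+u/3.7-.35,130+v/3.7-.35)
np.set_printoptions(precision=4,suppress=True)
# lid top centres refined by gray face, both views
L=[T(184,212),T(257,197),T(330,183)];LS=[S(210,130),S(247,168),S(284,207)]
P=[]
for a,b in zip(L,LS):
    p,e=tri(a,b);P.append(p);print("lid",p,e)
print("staple",tri(T(284,335),S(135,218)), onz("top",*T(284,335),.058))
obs=[("top",T(157,393),(-.137,.116,.03)),("top",T(425,346),(-.137,-.116,.03)),("side",S(50,187),(-.137,.116,.03)),("side",S(165,333),(-.137,-.116,.03)),
("top",T(282,312),(-.105+.0,-.0125,.061)) if 0 else ("top",T(284,335),(-.105,0,.058))]
def W(c,p): 
    x,y,t=c[:3];return np.array([x+np.cos(t)*p[0]-np.sin(t)*p[1],y+np.sin(t)*p[0]+np.cos(t)*p[1],p[2]])
n=np.array([-.462,0,.887])
def f(c):
    r=[proj(k,W(c,p))-uv for k,uv,p in obs]
    for i,y in enumerate((.062,0,-.062)):
        q=np.array([.008,y,.073])+n*c[3+i]
        r+=[proj("top",W(c,q))-L[i],proj("side",W(c,q))-LS[i]]
    return np.ravel(r)
s=least_squares(f,[.5,0,.15,.008,.008,.008]);print(s.x,s.fun.reshape(-1,2))
c=s.x;print("loop",W(c,(-.105,0,.045)))
for y in(.062,0,-.062):print("lidhome",W(c,(.008,y,.073)))
for nme,z,uv in[("handleL",.009,T(650,256)),("handleR",.009,T(692,260)),("nose",.009,T(668,324)),("hmid",.009,T(671,258)),("bigL",.009,T(740,115)),("bigR",.009,T(738,168)),("bignose",.009,T(645,128)),("cantop",.217,T(481,127)),("bottletop",.146,T(28,172)),("tubeA",.01,T(505,45)),("tubeB",.01,T(612,55)),("blueA",.009,T(535,340))]:print(nme,onz("top",*uv,z))
print("jar",onz("top",385,195,.072),"sideview pin h,nose",onz("side",*S(359,528),.0045),onz("side",*S(280,544),.0045))
print("canfoot",onz("side",*S(350,350),0),"hasp top",T(210,95))
```

```text
lid [0.5653 0.1149 0.0709] 0.0008254256912894614
lid [0.5786 0.0547 0.0669] 0.0005022553963231975
lid [ 0.5903 -0.0061  0.0653] 0.0006187703409625034
staple (array([0.4646, 0.0328, 0.0569]), np.float64(0.0017805438158302715)) [0.4637 0.033  0.058 ]
[ 0.5684  0.0519  0.1754 -0.0007 -0.0052 -0.0071] [[ 0.2595  1.0322]
 [ 0.3943  0.2396]
 [-0.7404 -1.6634]
 [ 0.132  -0.1111]
 [-0.2336 -0.4729]
 [ 0.0532 -0.1236]
 [ 0.3199 -0.313 ]
 [ 0.3131 -0.184 ]
 [ 0.055  -0.1691]
 [ 0.3925 -0.2   ]
 [ 0.0585 -0.1357]]
loop [0.465  0.0336 0.045 ]
lidhome [0.5655 0.1144 0.073 ]
lidhome [0.5763 0.0533 0.073 ]
lidhome [ 0.5871 -0.0077  0.073 ]
handleL [ 0.5323 -0.2835  0.009 ]
handleR [ 0.5285 -0.3202  0.009 ]
nose [ 0.4726 -0.2976  0.009 ]
hmid [ 0.5304 -0.3019  0.009 ]
bigL [ 0.6571 -0.3665  0.009 ]
bigR [ 0.6097 -0.3632  0.009 ]
bignose [ 0.646 -0.282  0.009]
cantop [ 0.6063 -0.1213  0.217 ]
bottletop [0.5876 0.2234 0.146 ]
tubeA [ 0.7214 -0.1593  0.01  ]
tubeB [ 0.7117 -0.2542  0.01  ]
blueA [ 0.4595 -0.1814  0.009 ]
jar [ 0.525  -0.4229  0.072 ] sideview pin h,nose [ 0.5324 -0.3075  0.0045] [ 0.4712 -0.3013  0.0045]
canfoot [ 0.6041 -0.1295  0.    ] hasp top (201.41470588235293, 147.59117647058824)
```

```bash
cat >> h.py <<'E'
from scipy.spatial.transform import Rotation as Rn, Slerp
C=(.5684,.0519,.1754)
N=np.array([-.462,0,.887])
def W(p,c=C):
    return np.array([c[0]+np.cos(c[2])*p[0]-np.sin(c[2])*p[1],c[1]+np.sin(c[2])*p[0]+np.cos(c[2])*p[1],p[2]])
def rot(yaw,lean=0.):  # tool x heading yaw, z down leaned toward tool x heading
    return Rn.from_euler("z",yaw)*Rn.from_matrix([[np.cos(lean),0,np.sin(lean)],[0,-1,0],[np.sin(lean),0,-np.cos(lean)]])
def pose():
    o=get_obs();q=o["eef_rot"];return np.array(o["eef_pos"]),Rn.from_quat([q[1],q[2],q[3],q[0]]),o
def plan(pt,Rt,n=None,start=None):
    p,R,_=pose() if start is None else (*start,0)
    w=(R.inv()*Rt).as_rotvec();d=np.linalg.norm(pt-p)
    n=n or int(max(1,np.ceil(d/.058),np.ceil(np.linalg.norm(w)/.18)))
    S=Slerp([0,1],Rn.concatenate([R,Rt]))
    print("n",n,"turn/row",np.round(w/n,3))
    for i in range(n):
        print(np.round(S(i/n).inv().apply((pt-p)/n)*1000,1),end=" ")
    print();return pt,Rt
E
python3 - <<'E'
from h import *
np.set_printoptions(precision=4,suppress=True)
R=rot(C[2],.48)
s=plan(W([.008,.062,.073])+Rn.from_euler("z",C[2]).apply(N)*.05+[-.02,0,.06],R)
plan(W([.008,.062,.073])+Rn.from_euler("z",C[2]).apply(N)*.03,R,start=s)
h=np.array([.065,0,.1085])
for th in(1.8,2.0,2.2,2.4,2.6):
    f=np.pi+.48-th;D=lambda a:np.array([np.cos(a),0,np.sin(a)])
    b=h+.162*D(f);e=b+.048*D(f-.48)
    for n,o,k in(("top",(140,120),3.4),("side",(190,130),3.7)):
        print(th,n,[np.round((proj(n,W(x+[0,y,0]))+.35-o)*k) for x,y in((h,0),(h+.067*D(f),.108),(h+.067*D(f),-.108),(b,0),(e,0))])
E
```

```text
n 14 turn/row [-0.002  0.034  0.007]
[ 38.1 -38.3   2.3] [ 37.7 -38.6   3.5] [ 37.2 -38.9   4.7] [ 36.8 -39.1   5.9] [ 36.3 -39.4   7.1] [ 35.7 -39.7   8.3] [ 35.1 -40.    9.4] [ 34.5 -40.2  10.5] [ 33.8 -40.5  11.6] [ 33.1 -40.8  12.7] [ 32.4 -41.   13.7] [ 31.6 -41.3  14.7] [ 30.7 -41.6  15.7] [ 29.9 -41.8  16.7] 
n 2 turn/row [0. 0. 0.]
[-5.1  1.7 41.2] [-5.1  1.7 41.2] 
1.8 top [array([241., 123.]), array([ 94., 153.]), array([377., 102.]), array([225., 134.]), array([213., 104.])]
1.8 side [array([300., 114.]), array([225.,   1.]), array([357., 123.]), array([267., -28.]), array([281., -82.])]
2.0 top [array([241., 123.]), array([ 90., 135.]), array([373.,  84.]), array([216.,  87.]), array([202.,  42.])]
2.0 side [array([300., 114.]), array([237.,  -5.]), array([371., 116.]), array([300., -43.]), array([324., -96.])]
2.2 top [array([241., 123.]), array([ 88., 118.]), array([370.,  67.]), array([209.,  42.]), array([193., -15.])]
2.2 side [array([300., 114.]), array([250.,  -8.]), array([384., 112.]), array([333., -50.]), array([ 364., -101.])]
2.4 top [array([241., 123.]), array([ 86., 103.]), array([367.,  52.]), array([203.,   1.]), array([187., -64.])]
2.4 side [array([300., 114.]), array([262.,  -8.]), array([397., 111.]), array([363., -51.]), array([401., -96.])]
2.6 top [array([241., 123.]), array([85., 89.]), array([364.,  39.]), array([199., -33.]), array([ 183., -102.])]
2.6 side [array([300., 114.]), array([272.,  -6.]), array([408., 113.]), array([390., -45.]), array([432., -82.])]
```

Call:
servo_tool(
  commands="0 0.034 0.007 38 -38 2 0; 0 0.034 0.007 38 -39 3 0; 0 0.034 0.007 37 -39 5 0; 0 0.034 0.007 37 -39 6 0; 0 0.034 0.007 36 -39 7 0",
)

```text
time_s: 0.72
eef_pos: [0.2892, -0.3144, 0.1989]
eef_rot: [-0.012, 0.989, 0.121, 0.085]
wrist_force: [0.3, -0.2, 0.5]
opening: -0.0
grasp_force: 0.0
```

Call:
servo_tool(
  commands="0 0.034 0.007 36 -40 8 0; 0 0.034 0.007 35 -40 9 0; 0 0.034 0.007 34 -40 10 0; 0 0.034 0.007 34 -40 12 0; 0 0.034 0.007 33 -41 13 0",
)

```text
time_s: 1.35
eef_pos: [0.4179, -0.0778, 0.1904]
eef_rot: [-0.024, 0.98, 0.102, 0.168]
wrist_force: [1.0, 0.1, -0.2]
opening: 0.0
grasp_force: 0.0
```

Call:
servo_tool(
  commands="0 0.034 0.007 32 -41 14 0; 0 0.034 0.007 32 -41 15 0; 0 0.034 0.007 31 -42 16 0; 0 0.034 0.007 30 -42 17 0; 0 0 0 0 0 0 0",
)

```text
time_s: 1.98
eef_pos: [0.52, 0.1151, 0.1822]
eef_rot: [-0.034, 0.968, 0.09, 0.232]
wrist_force: [0.6, -0.2, -0.1]
opening: 0.003
grasp_force: 0.0
```

Run:
```python
from h import *
R=rot(C[2],.48);p,Rc,o=pose();print(p,o["opening"],o["q"])
plan(W([.008,.062,.073])+Rn.from_euler("z",C[2]).apply(N)*.03,R)
```

```text
[0.51998003 0.11514235 0.18223145] 0.002552533317481 [-0.108118   -0.2218713   2.14022077  0.22088814  0.78563489  1.15492724]
n 2 turn/row [-0.014  0.003  0.002]
[-5.2  5.6 43.6] [-5.3  5.  43.7]
```

Call:
servo_tool(
  commands="-0.014 0.003 0.002 -5 6 43 0; -0.014 0.003 0.002 -5 5 44 0; 0 0 0 0 0 10 0; 0 0 0 0 0 5 0; 0 0 0 0 0 0 0",
)

```text
time_s: 2.6
eef_pos: [0.5606, 0.1082, 0.0892]
eef_rot: [-0.02, 0.968, 0.082, 0.238]
wrist_force: [0.8, 0.2, 0.8]
opening: 0.002
grasp_force: 0.0
```

Run:
```python
from h import *
R=rot(C[2],.48);p,Rc,o=pose();print(o["wrist_force"])
plan(W([.008,.062,.073]),R,1)
v=np.hstack([cv2.resize(camera("top")[140:220,170:270],None,fx=4,fy=4),cv2.resize(camera("side")[150:230,220:320],None,fx=4,fy=4)])
cv2.imwrite("pics/l1.png",v)
```

```text
[0.81975583 0.219012   0.80602762]
n 1 turn/row [ 0.004 -0.003 -0.006]
[-2.3 -5.2 17.1]
```

View pics/l1.png

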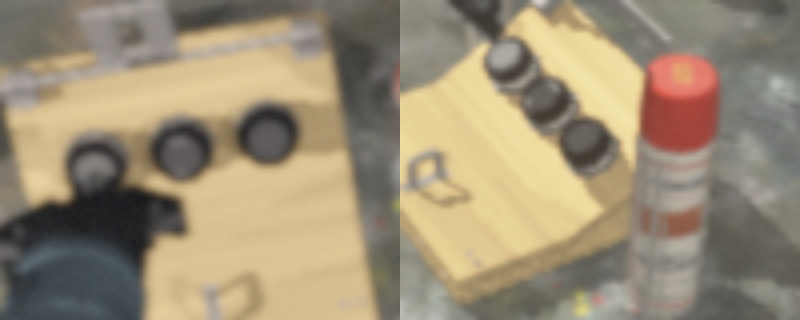

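The crop shows the fingers just in front of the left lid. The lid is at (95,165) in the top half and the gripper at (100,200), so I'll shift sideways and press in small steps.

Call:
servo_tool(
  commands="0 0 0 -2 -5 4 0; 0 0 0 0 0 4 0; 0 0 0 0 0 3 0; 0 0 0 0 0 2 0; 0 0 0 0 0 0 0",
)

```text
time_s: 3.32
eef_pos: [0.5631, 0.1143, 0.0751]
eef_rot: [-0.02, 0.968, 0.082, 0.237]
wrist_force: [0.2, 0.4, 0.4]
opening: -0.002
grasp_force: 0.0
```

Call:
servo_tool(
  commands="0 0 0 0 0 2 0; 0 0 0 0 0 2 0; 0 0 0 0 0 0 0",
)

```text
time_s: 3.7
eef_pos: [0.5649, 0.1146, 0.0717]
eef_rot: [-0.02, 0.968, 0.082, 0.237]
wrist_force: [0.3, -0.0, -0.4]
opening: -0.004
grasp_force: 0.0
```

Run:
```python
from h import *
R=rot(C[2],.48);p,Rc,o=pose();print(o["wrist_force"])
plan(W([.008,.062,.073]),R,1)
```

```text
[ 0.27425563 -0.03551591 -0.38145752]
n 1 turn/row [ 0.003 -0.001 -0.006]
[ 1.1  0.3 -1. ]
```

Call:
servo_tool(
  commands="0 0 0 0 0 2 0; 0 0 0 0 0 0 0",
)

```text
time_s: 3.95
eef_pos: [0.5658, 0.1148, 0.0699]
eef_rot: [-0.02, 0.968, 0.082, 0.237]
wrist_force: [-0.0, 0.5, 0.3]
opening: -0.002
grasp_force: 0.0
```

Call:
servo_tool(
  commands="0 0 0 0 0 2 0; 0 0 0 0 0 0 0",
)

```text
time_s: 4.2
eef_pos: [0.5667, 0.1149, 0.0682]
eef_rot: [-0.02, 0.968, 0.082, 0.237]
wrist_force: [-0.7, 0.2, -0.2]
opening: -0.001
grasp_force: 0.0
```

Call:
servo_tool(
  commands="0 0 0 0 0 2 0; 0 0 0 0 0 0 0",
)

```text
time_s: 4.45
eef_pos: [0.5677, 0.1151, 0.0664]
eef_rot: [-0.02, 0.968, 0.082, 0.237]
wrist_force: [-0.8, -0.1, 0.1]
opening: 0.0
grasp_force: 0.0
```

Run:
```python
from h import *
p,Rc,o=pose();print(p,proj("top",p),proj("side",p))
v=np.hstack([cv2.resize(camera("top")[150:220,160:230],None,fx=5.6,fy=5.6,interpolation=2),cv2.resize(camera("side")[150:220,220:290],None,fx=5.6,fy=5.6,interpolation=2)])
cv2.imwrite("pics/l2.png",v)
```

```text
[0.56766466 0.11508133 0.06637877] [193.93475974 181.50616417] [247.16480918 165.66136629]
```

View pics/l2.png

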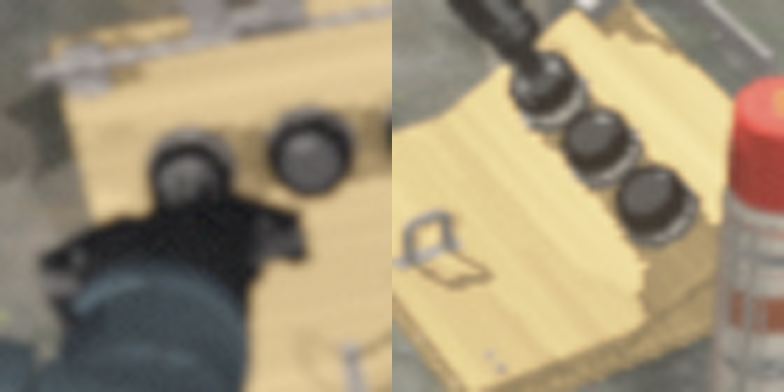

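The crop shows the fingertips at the left lid's face: tip at about (540,75), lid at (545,90). I'll keep pressing until I feel contact.

Call:
servo_tool(
  commands="0 0 0 0 0 2 0; 0 0 0 0 0 0 0",
)

```text
time_s: 4.8
eef_pos: [0.5686, 0.1152, 0.0646]
eef_rot: [-0.02, 0.968, 0.082, 0.237]
wrist_force: [0.7, -0.0, -0.5]
opening: 0.001
grasp_force: 0.0
```

Call:
servo_tool(
  commands="0 0 0 0 0 2 0; 0 0 0 0 0 0 0",
)

```text
time_s: 5.05
eef_pos: [0.5695, 0.1154, 0.0628]
eef_rot: [-0.02, 0.968, 0.082, 0.237]
wrist_force: [0.3, -0.2, 0.2]
opening: -0.001
grasp_force: 0.0
```

Call:
servo_tool(
  commands="0 0 0 0 0 2 0; 0 0 0 0 0 0 0",
)

```text
time_s: 5.3
eef_pos: [0.5704, 0.1156, 0.061]
eef_rot: [-0.02, 0.968, 0.082, 0.237]
wrist_force: [-0.2, -0.8, -0.7]
opening: 0.003
grasp_force: 0.0
```

Run:
```python
from h import *
p=np.array([.5606,.1082,.0892]);print("l1 crop",(proj("side",p)-[220,150])*4+[400,0],(proj("top",p)-[170,140])*4)
p,Rc,o=pose();print(p,(proj("top",p)-[170,155])*8,(proj("side",p)-[230,150])*8+[400,0],np.linalg.norm(o["joint_efforts"]),o["torque"],o["wrist_force"])
for x,y,z in((.008,.062,.073),(-.0,.062,.061)):print((proj("side",W((x,y,z)))-[230,150])*8+[400,0],(proj("top",W((x,y,z)))-[170,155])*8)
g=lambda a:cv2.convertScaleAbs(cv2.resize(a,None,fx=8,fy=8,interpolation=2),alpha=2.2)
v=np.hstack([g(camera("top")[155:215,170:220]),g(camera("side")[150:210,230:280])])
cv2.imwrite("pics/l3.png",v)
```

```text
l1 crop [503.70785192  47.25383201] [100.41255095 171.71410707]
[0.57037587 0.11556661 0.06104167] [192.53740889 206.48454822] [542.76916211 133.33325271] 44.163705269059434 [-0.04939005  0.25181169  0.0074772 ] [-0.1881911  -0.75415664 -0.65782378]
[533.14514619 114.88330007] [190.55729227 215.76585821]
[516.92763062 142.74466895] [199.65063977 242.17323593]
```

View pics/l3.png

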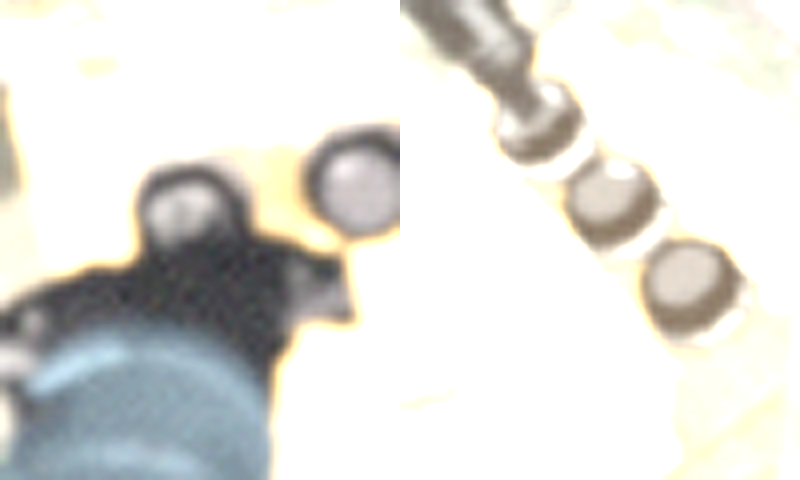

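The brightened crop shows the fingertip on the left lid's face at about (530,112). I'll keep stepping.

Call:
servo_tool(
  commands="0 0 0 0 0 2 0",
)

```text
time_s: 5.52
eef_pos: [0.5714, 0.1157, 0.0597]
eef_rot: [-0.02, 0.968, 0.082, 0.238]
wrist_force: [-4.6, -1.4, 5.0]
opening: 0.002
grasp_force: 3.7
```

Call:
servo_tool(
  commands="0 0 0 0 0 2 0",
)

```text
time_s: 5.65
eef_pos: [0.5723, 0.1159, 0.0579]
eef_rot: [-0.02, 0.968, 0.082, 0.237]
wrist_force: [-3.9, -0.5, 7.0]
opening: -0.002
grasp_force: 3.7
```

Call:
servo_tool(
  commands="0 0 0 0 0 2 0",
)

```text
time_s: 5.78
eef_pos: [0.5733, 0.116, 0.0561]
eef_rot: [-0.02, 0.968, 0.082, 0.237]
wrist_force: [-5.3, -1.2, 6.9]
opening: 0.007
grasp_force: 3.7
```

Run:
```python
from h import *
p,Rc,o=pose();print(p,o["torque"],o["wrist_force"],o["joint_efforts"])
```

```text
[0.57325143 0.1160357  0.05612686] [-0.13307706  0.46206325 -0.03953796] [-5.3364154  -1.24635894  6.86367998] [-3.10366158e-02 -3.28984773e+01 -2.74417895e+01  4.80206385e-01
 -2.32661739e+00  1.56390510e-02]
```

Call:
servo_tool(
  commands="0 0 0 0 0 2 0",
)

```text
time_s: 5.9
eef_pos: [0.5742, 0.1162, 0.0544]
eef_rot: [-0.02, 0.968, 0.082, 0.238]
wrist_force: [-4.1, -0.7, 5.4]
opening: 0.001
grasp_force: 3.7
```

Call:
servo_tool(
  commands="0 0 0 0 0 2 0",
)

```text
time_s: 6.02
eef_pos: [0.575, 0.1164, 0.053]
eef_rot: [-0.02, 0.968, 0.082, 0.237]
wrist_force: [-31.9, -7.2, 41.0]
opening: -0.001
grasp_force: 25.7
```

Call:
servo_tool(
  commands="0 0 0 0 0 1.5 0",
)

```text
time_s: 6.15
eef_pos: [0.5751, 0.1165, 0.0529]
eef_rot: [-0.02, 0.968, 0.083, 0.237]
wrist_force: [-46.6, -12.1, 59.2]
opening: 0.002
grasp_force: 37.3
```

The left lid hit its hard stop. The effective fingertip turns out to be about 20 mm behind the nominal TCP, so I'll use this measured depth for the other two lids.

Call:
servo_tool(
  commands="0 0 0 0 0 -20 0; 0 0 0 0 31 0 0; 0 0 0 0 31 0 0; 0 0 0 0 0 6 0; 0 0 0 0 0 2 0",
)

```text
time_s: 6.78
eef_pos: [0.5802, 0.0547, 0.0609]
eef_rot: [-0.02, 0.968, 0.082, 0.237]
wrist_force: [0.6, 1.0, 0.5]
opening: 0.0
grasp_force: 0.0
```

Call:
servo_tool(
  commands="0 0 0 0 0 2 0; 0 0 0 0 0 2 0; 0 0 0 0 0 2 0; 0 0 0 0 0 2 0; 0 0 0 0 0 2 0",
)

```text
time_s: 7.4
eef_pos: [0.5848, 0.056, 0.0529]
eef_rot: [-0.02, 0.968, 0.083, 0.237]
wrist_force: [-19.8, -1.4, 26.9]
opening: 0.0
grasp_force: 16.6
```

Call:
servo_tool(
  commands="0 0 0 0 0 1 0; 0 0 0 0 0 0.5 0",
)

```text
time_s: 7.65
eef_pos: [0.5849, 0.0561, 0.0528]
eef_rot: [-0.021, 0.968, 0.083, 0.237]
wrist_force: [-32.6, -4.5, 39.2]
opening: 0.003
grasp_force: 25.1
```

Call:
servo_tool(
  commands="0 0 0 0 0 -19 0; 0 0 0 0 31 0 0; 0 0 0 0 31 0 0; 0 0 0 0 0 6 0; 0 0 0 0 0 2 0",
)

```text
time_s: 8.28
eef_pos: [0.5907, -0.006, 0.0604]
eef_rot: [-0.02, 0.968, 0.082, 0.237]
wrist_force: [0.0, 0.6, 0.5]
opening: 0.001
grasp_force: 0.0
```

Call:
servo_tool(
  commands="0 0 0 0 0 2 0; 0 0 0 0 0 2 0; 0 0 0 0 0 2 0; 0 0 0 0 0 2 0; 0 0 0 0 0 2 0",
)

```text
time_s: 8.9
eef_pos: [0.5955, -0.0052, 0.0528]
eef_rot: [-0.021, 0.968, 0.083, 0.237]
wrist_force: [-29.5, -2.0, 37.2]
opening: 0.001
grasp_force: 23.5
```

Call:
servo_tool(
  commands="0 0 0 0 0 1 0; 0 0 0 0 0 1 0; 0 0 0 0 0 0 0",
)

```text
time_s: 9.28
eef_pos: [0.5957, -0.0051, 0.0527]
eef_rot: [-0.021, 0.968, 0.083, 0.237]
wrist_force: [-38.7, -3.2, 44.5]
opening: -0.003
grasp_force: 28.8
```

Call:
servo_tool(
  commands="0 0 0 0 0 -30 0; 0 -0.12 0 -30 -30 -50 0; 0 -0.12 0 -30 -40 -50 0; 0 -0.12 0 -10 -50 -40 0; 0 -0.12 0 0 -40 -20 0",
)

```text
time_s: 9.9
eef_pos: [0.4501, 0.1249, 0.1963]
eef_rot: [0.001, 0.996, 0.084, 0.001]
wrist_force: [0.9, -0.7, -0.6]
opening: -0.001
grasp_force: 0.0
```

Run:
```python
from h import *
np.set_printoptions(precision=1,suppress=True)
R=rot(C[2]);p,Rc,o=pose();print(p,o["q"])
t=np.array([0,0,-.021])
s=plan(W([.03,.09,.225])+t,R);s=plan(W([.088,.09,.225])+t,R,start=s);s=plan(W([.088,.09,.168])+t,R,start=s)
h=np.array([.065,.09,.1085]);D=lambda a:np.array([np.cos(a),0,np.sin(a)])
prev=np.array([.088,.09,.168]);i=0
for th in np.r_[1.88,np.arange(1.75,-.01,-.17),-.04]:
    f=np.pi+.48-th;o_=D(f-np.pi/2)
    c=h+.067*D(f)+o_*(.0025+.011*abs(o_[0]))
    d=(c-prev)*1000;prev=c;print(f"{th:.2f} tool dx {d[0]:.1f} dz {-d[2]:.1f}  tip",W(c)+t if 0 else c*1000)
```

```text
[0.5 0.1 0.2] [ 0.  -0.1  1.9 -0.   1.3  1.4]
n 3 turn/row [ 0. -0. -0.]
[44.6  0.5 -2.5] [44.6  0.6 -2.5] [44.6  0.7 -2.5] 
n 2 turn/row [0. 0. 0.]
[29. -0.  0.] [29. -0.  0.] 
n 1 turn/row [0. 0. 0.]
[ 0.  0. 57.] 
1.88 tool dx -21.2 dz -8.8  tip [ 66.8  90.  176.8]
1.75 tool dx -9.2 dz 0.4  tip [ 57.6  90.  176.3]
1.58 tool dx -12.0 dz 2.6  tip [ 45.6  90.  173.8]
1.41 tool dx -11.6 dz 4.8  tip [ 34.  90. 169.]
1.24 tool dx -10.6 dz 7.0  tip [ 23.4  90.  162. ]
1.07 tool dx -9.3 dz 9.0  tip [ 14.1  90.  152.9]
0.90 tool dx -7.5 dz 10.7  tip [  6.7  90.  142.2]
0.73 tool dx -5.3 dz 12.1  tip [  1.4  90.  130.1]
0.56 tool dx -2.9 dz 12.9  tip [ -1.5  90.  117.2]
0.39 tool dx -0.5 dz 11.3  tip [ -2.  90. 106.]
0.22 tool dx 0.9 dz 9.5  tip [-1.1 90.  96.4]
0.05 tool dx 2.3 dz 9.4  tip [ 1.1 90.  87. ]
-0.04 tool dx 1.8 dz 4.9  tip [ 2.9 90.  82.1]
```

Call:
servo_tool(
  commands="0 0 0 45 0 -3 0; 0 0 0 45 1 -3 0; 0 0 0 45 1 -2 0; 0 0 0 29 0 0 0; 0 0 0 29 0 0 0",
)

```text
time_s: 10.52
eef_pos: [0.6418, 0.1546, 0.2008]
eef_rot: [-0.0, 0.996, 0.085, 0.0]
wrist_force: [0.7, 0.2, 0.3]
opening: 0.0
grasp_force: 0.0
```

Call:
servo_tool(
  commands="0 0 0 0 0 25 0; 0 0 0 0 0 26 0; 0 0 0 -6 0 -2 0; 0 0 0 -7 0 0 0; 0 0 0 -8 0 0 0",
)

```text
time_s: 11.15
eef_pos: [0.6205, 0.1506, 0.1541]
eef_rot: [0.0, 0.996, 0.084, 0.002]
wrist_force: [0.5, -0.4, -0.6]
opening: 0.003
grasp_force: 0.0
```

Call:
servo_tool(
  commands="0 0 0 -9 0 1 0; 0 0 0 -12 0 3 0; 0 0 0 -12 0 5 0; 0 0 0 -11 0 7 0",
)

```text
time_s: 11.65
eef_pos: [0.5761, 0.143, 0.1362]
eef_rot: [0.0, 0.996, 0.084, 0.001]
wrist_force: [2.4, 1.1, 0.7]
opening: -0.003
grasp_force: 1.2
```

Run:
```python
from h import *
p,Rc,o=pose();d=p-[C[0],C[1],0];print(Rn.from_euler("z",-C[2]).apply(d)+[0,0,.021],o["wrist_force"],o["torque"])
v=np.hstack([cv2.resize(camera("top")[110:240,140:270],None,fx=3,fy=3),cv2.resize(camera("side")[60:190,200:330],None,fx=3,fy=3)])
cv2.imwrite("pics/h1.png",v)
```

```text
[0.02348181 0.08837989 0.15719198] [2.38564628 1.06506093 0.72348573] [ 0.07795383 -0.5064016  -0.0143942 ]
```

View pics/h1.png

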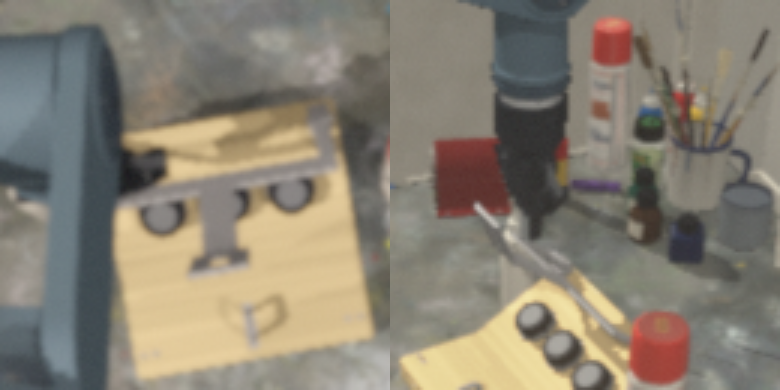

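The hasp is swinging down, with its cross bar running from (120,190) to (335,165), so I'll continue the arc.

Call:
servo_tool(
  commands="0 0 0 -9 0 6 0; 0 0 0 -8 0 9 0; 0 0 0 -5 0 12 0; 0 0 0 -3 0 13 0; 0 0 0 0 0 11 0",
)

```text
time_s: 12.38
eef_pos: [0.5511, 0.1388, 0.0839]
eef_rot: [0.0, 0.996, 0.084, -0.001]
wrist_force: [-0.6, -1.5, 2.2]
opening: 0.004
grasp_force: 1.2
```

Call:
servo_tool(
  commands="0 0 0 1 0 9 0; 0 0 0 2 0 8 0; 0 0 0 1 0 3 0",
)

```text
time_s: 12.75
eef_pos: [0.5558, 0.1397, 0.0644]
eef_rot: [-0.0, 0.996, 0.084, -0.0]
wrist_force: [-2.3, -0.3, 1.0]
opening: -0.0
grasp_force: 1.1
```

Call:
servo_tool(
  commands="0 0 0 0 0 2 0; 0 0 0 0 0 2 0",
)

```text
time_s: 13.0
eef_pos: [0.5569, 0.1398, 0.0618]
eef_rot: [-0.0, 0.996, 0.084, 0.001]
wrist_force: [-1.9, -0.6, 8.6]
opening: -0.002
grasp_force: 4.7
```

Call:
servo_tool(
  commands="0 0 0 0 0 2 0",
)

```text
time_s: 13.12
eef_pos: [0.5571, 0.1398, 0.0614]
eef_rot: [0.0, 0.996, 0.085, 0.001]
wrist_force: [-9.0, -0.4, 23.3]
opening: 0.001
grasp_force: 12.3
```

Run:
```python
from h import *
from bench import *
np.set_printoptions(precision=4,suppress=True)
for n,(x0,y0,x1,y1) in(("top",(325,186,352,220)),("side",(262,262,294,284))):
    im=cv2.imread(f"pics/{n}0.png")[y0:y1,x0:x1].astype(float);
    g=im.mean(2);s=im.max(2)-im.min(2);bg=np.median(g)
    m=((g>bg+18)&(s<30)).astype(np.uint8)
    k,l,st,c=cv2.connectedComponentsWithStats(m);i=1+np.argmax(st[1:,4]);ys,xs=np.where(l==i)
    P=np.array([onz(n,a+x0,b+y0,.006)[:2] for a,b in zip(xs,ys)])
    print(n,len(P),bg);[print("".join(" #"[int(v==i)] for v in r)) for r in l]
    (c,wh,a)=cv2.minAreaRect((P*1000).astype(np.float32));print(c,wh,a,P.mean(0))
R=rot(-.09);p,Rc,o=pose()
s=plan(p+[-.1,-.02,.18],Rc);s=plan(np.array([.42,-.1,.24]),Rc,start=s);s=plan(np.array([.514,-.302,.05]),R,start=s)
```

```text
top 104 112.33333333333333
                           
                           
                           
                           
                           
                           
                           
       ##                  
     #############         
      ##############  ##   
      ##################   
          ##############   
          #### ###         
          ########         
          #### ###         
          #### ##          
          ####             
          ####             
          ###              
           ##              
                           
                           
                           
                           
                           
                           
                           
                           
                           
                           
                           
                           
                           
                           
(528.1131591796875, -311.2273254394531) (38.53937911987305, 47.16813659667969) 25.19588851928711 [ 0.5248 -0.3065]
side 7
[... 509 characters left out ...]
##    
                   ##  #####    
                    ######      
                                
                                
                                
                                
                                
(525.7303466796875, -308.7656555175781) (38.68656539916992, 34.38182067871094) 25.92696189880371 [ 0.5248 -0.3067]
n 4 turn/row [0. 0. 0.]
[-25.4   0.7 -45.1] [-25.4   0.7 -45.1] [-25.4   0.7 -45.1] [-25.4   0.7 -45.1] 
n 4 turn/row [0. 0. 0.]
[-18.4  52.6   0.3] [-18.4  52.6   0.3] [-18.4  52.6   0.3] [-18.4  52.6   0.3] 
n 6 turn/row [-0.    -0.     0.043]
[ 9.7 35.8 31.7] [11.2 35.4 31.7] [12.8 34.8 31.7] [14.3 34.3 31.7] [15.8 33.6 31.7] [17.2 32.9 31.7]
```

Call:
servo_tool(
  commands="0 0 0 0 0 -30 0; 0 0 0 -30 1 -50 0; 0 0 0 -30 1 -50 0; 0 0 0 -30 1 -50 0; 0 0 0 -11 0 0 0",
)

```text
time_s: 13.75
eef_pos: [0.4588, 0.1197, 0.2442]
eef_rot: [0.0, 0.996, 0.084, 0.006]
wrist_force: [0.9, 0.5, -0.3]
opening: 0.001
grasp_force: 0.0
```

Call:
servo_tool(
  commands="0 0 0 -18 52 0 0; 0 0 0 -18 53 0 0; 0 0 0 -18 53 0 0; 0 0 0 -18 53 0 0; 0 0 0 0 0 0 0.5",
)

```text
time_s: 14.38
eef_pos: [0.4208, -0.1037, 0.2383]
eef_rot: [0.0, 0.997, 0.081, 0.0]
wrist_force: [2.3, 0.5, 0.4]
opening: 0.2
grasp_force: 0.0
```

Call:
servo_tool(
  commands="0 0 0.043 10 36 25 0.4; 0 0 0.043 11 35 26 0.4; 0 0 0.043 13 35 26 0.4; 0 0 0.043 14 34 26 0.4; 0 0 0.043 16 34 26 0.4",
)

```text
time_s: 15.0
eef_pos: [0.5007, -0.2683, 0.1084]
eef_rot: [-0.001, 1.0, -0.023, 0.0]
wrist_force: [1.1, 0.1, 0.2]
opening: 0.4
grasp_force: 0.0
```

Run:
```python
from h import *
R=rot(-.09);p,Rc,o=pose();print(p,o["opening"])
plan(np.array([.514,-.302,.03]),R)
v=np.vstack([cv2.resize(camera("top")[170:235,270:400],None,fx=6,fy=4.5,interpolation=2),cv2.resize(camera("side")[130:270,190:320],None,fx=3,fy=2.1,interpolation=2)[:, :] if 0 else cv2.resize(camera("side")[150:240,190:320],None,fx=6,fy=3.3,interpolation=2)])[:598]
cv2.imwrite("pics/p1.png",v);print(v.shape)
```

```text
[ 0.50073255 -0.26830959  0.10835508] 0.39989797381192477
n 2 turn/row [-0.001 -0.     0.022]
[ 7.4 16.6 39.2] [ 7.8 16.4 39.2] 
(589, 780, 3)
```

View pics/p1.png

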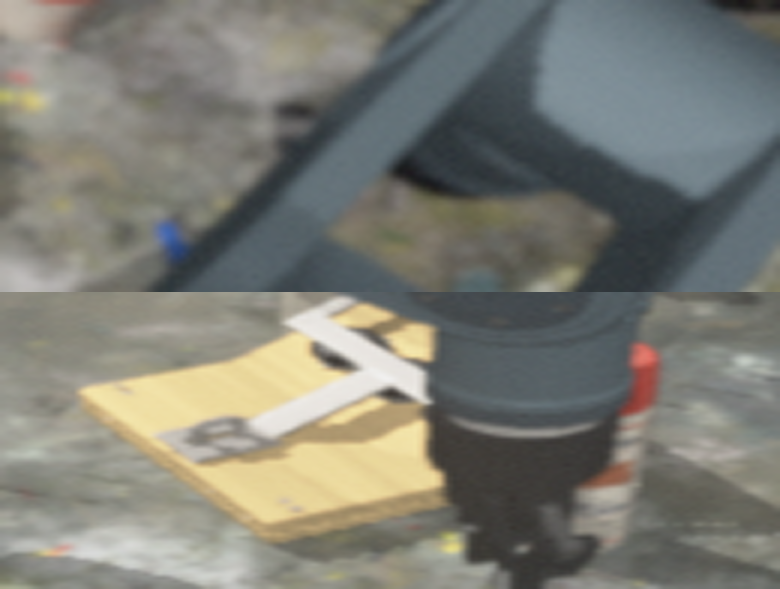

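The view shows the hasp closed over its staple at about (225,435), while the arm hides the pin. I'll descend to grasp.

Call:
servo_tool(
  commands="0 0 0.022 7 17 39 0.4; 0 0 0.022 8 16 39 0.4; 0 0 0 0 0 15 0.4; 0 0 0 0 0 15 0.4; 0 0 0 0 0 0 0.4",
)

```text
time_s: 15.72
eef_pos: [0.5129, -0.3013, 0.0019]
eef_rot: [-0.001, 0.999, -0.044, 0.0]
wrist_force: [-0.5, 0.2, 0.3]
opening: 0.401
grasp_force: 0.0
```

Run:
```python
from h import *
R=rot(-.09);p,Rc,o=pose();print(p,o["opening"],o["wrist_force"])
plan(np.array([.514,-.302,-.016]),R,1)
```

```text
[ 0.51285511 -0.30127661  0.00189703] 0.40113649363956927 [-0.465804    0.24462303  0.27371729]
n 1 turn/row [-0.001 -0.     0.001]
[ 1.2  0.6 17.9]
```

Call:
servo_tool(
  commands="0 0 0 1 1 10 0.4; 0 0 0 0 0 8 0.4; 0 0 0 0 0 0 0; 0 0 0 0 0 0 0; 0 0 0 0 0 0 0",
)

```text
time_s: 16.35
eef_pos: [0.5142, -0.3039, -0.0155]
eef_rot: [0.0, 0.999, -0.045, 0.001]
wrist_force: [0.3, -0.1, -0.1]
opening: 0.041
grasp_force: 54.4
```

Call:
servo_tool(
  commands="0 0 0 0 0 0 0; 0 0 0 0 0 0 0",
)

```text
time_s: 16.6
eef_pos: [0.5142, -0.3038, -0.0156]
eef_rot: [0.0, 0.999, -0.045, 0.001]
wrist_force: [0.4, -0.6, 0.1]
opening: 0.034
grasp_force: 54.7
```

Only 3 mm of opening suggests the tips are pinching the shaft above its centre. I'll open, go lower and regrip.

Call:
servo_tool(
  commands="0 0 0 0 0 0 0.3; 0 0 0 0 0 0 0.3; 0 0 0 0 0 2 0.3; 0 0 0 0 0 2 0.3; 0 0 0 0 0 0 0.3",
)

```text
time_s: 17.23
eef_pos: [0.5139, -0.3035, -0.0201]
eef_rot: [-0.0, 0.999, -0.045, 0.0]
wrist_force: [-0.1, 0.9, -0.5]
opening: 0.3
grasp_force: 0.0
```

Call:
servo_tool(
  commands="0 0 0 0 0 0 0; 0 0 0 0 0 0 0; 0 0 0 0 0 0 0; 0 0 0 0 0 0 0",
)

```text
time_s: 17.73
eef_pos: [0.5142, -0.3038, -0.0196]
eef_rot: [0.0, 0.999, -0.045, 0.001]
wrist_force: [0.4, -0.4, 1.1]
opening: 0.069
grasp_force: 58.7
```

Call:
servo_tool(
  commands="0 0 0 0 0 0 0.3; 0 0 0 0 0 0 0.3; 0 0 0 0 0 1.5 0.3; 0 0 0 0 0 1.5 0.3; 0 0 0 0 0 0 0.3",
)

```text
time_s: 18.35
eef_pos: [0.5141, -0.3038, -0.0218]
eef_rot: [-0.0, 0.999, -0.045, 0.0]
wrist_force: [-3.2, 1.8, 9.2]
opening: 0.302
grasp_force: 4.7
```

Call:
servo_tool(
  commands="0 0 0 0 0 0 0; 0 0 0 0 0 0 0; 0 0 0 0 0 0 0; 0 0 0 0 0 0 0",
)

```text
time_s: 18.85
eef_pos: [0.5151, -0.3044, -0.0212]
eef_rot: [0.001, 0.999, -0.045, 0.002]
wrist_force: [-2.0, 1.6, 10.0]
opening: 0.064
grasp_force: 59.8
```

Call:
servo_tool(
  commands="0 0 0 0 0 -5 0; 0 0 0 0 0 -15 0; 0 0 0 0 0 -40 0; 0 0 0 0 0 -55 0; 0 0 0 0 0 -55 0",
)

```text
time_s: 19.48
eef_pos: [0.5136, -0.3035, 0.1493]
eef_rot: [-0.0, 0.999, -0.045, 0.0]
wrist_force: [0.8, -0.6, -0.5]
opening: 0.069
grasp_force: 58.7
```

Run:
```python
from h import *
p,Rc,o=pose();print(p,o["opening"],o["grasp_force"])
R=rot(C[2]+np.pi/2)
s=plan(W([-.105,.0695,.17]),R)
```

```text
[ 0.51355224 -0.30346842  0.14930446] 0.06940412224128872 58.6812686920166
n 11 turn/row [ 0.    -0.    -0.167]
[ -8.8 -36.2  -1.9] [ -2.7 -37.2  -1.9] [  3.5 -37.1  -1.9] [  9.7 -36.   -1.9] [ 15.5 -33.9  -1.9] [ 20.9 -30.8  -1.9] [ 25.8 -26.9  -1.9] [ 29.9 -22.3  -1.9] [ 33.2 -17.   -1.9] [ 35.5 -11.3  -1.9] [36.9 -5.2 -1.9]
```

Call:
servo_tool(
  commands="0 0 -0.167 -9 -36 -2 0; 0 0 -0.167 -3 -37 -2 0; 0 0 -0.167 3 -37 -2 0; 0 0 -0.167 10 -36 -2 0; 0 0 -0.167 15 -34 -2 0",
)

```text
time_s: 20.1
eef_pos: [0.4847, -0.1189, 0.158]
eef_rot: [0.0, 0.93, 0.366, 0.001]
wrist_force: [0.1, 0.9, -0.3]
opening: 0.071
grasp_force: 58.7
```

Call:
servo_tool(
  commands="0 0 -0.167 21 -31 -2 0; 0 0 -0.167 26 -27 -2 0; 0 0 -0.167 30 -22 -2 0; 0 0 -0.167 33 -17 -2 0; 0 0 -0.167 35 -11 -2 0",
)

```text
time_s: 20.72
eef_pos: [0.4575, 0.065, 0.168]
eef_rot: [0.001, 0.702, 0.712, 0.001]
wrist_force: [-0.0, 0.0, -1.0]
opening: 0.072
grasp_force: 58.6
```

Call:
servo_tool(
  commands="0 0 -0.167 37 -5 -2 0; 0 0 0 0 0 0 0",
)

```text
time_s: 20.98
eef_pos: [0.452, 0.1027, 0.1699]
eef_rot: [0.001, 0.641, 0.768, 0.001]
wrist_force: [-0.1, -0.4, -0.6]
opening: 0.073
grasp_force: 58.7
```

Run:
```python
from h import *
p,Rc,o=pose();print(p,o["opening"],o["grasp_force"])
R=rot(C[2]+np.pi/2)
s=plan(W([-.105,.0695,.08]),R);plan(W([-.105,.0695,.018]),R,start=s)
```

```text
[0.45196288 0.10271597 0.16988893] 0.07313714782817185 58.66445302963257
n 2 turn/row [ 0.001 -0.     0.002]
[-0.4  0.3 44.9] [-0.4  0.3 44.9] 
n 2 turn/row [0. 0. 0.]
[ 0.  0. 31.] [ 0.  0. 31.]
```

Call:
servo_tool(
  commands="0 0 0.002 0 0 45 0; 0 0 0 -1 1 45 0; 0 0 0 0 0 31 0; 0 0 0 0 0 30 0; 0 0 0 0 0 0 0",
)

```text
time_s: 21.6
eef_pos: [0.452, 0.0992, 0.0166]
eef_rot: [-0.001, 0.644, 0.765, -0.001]
wrist_force: [0.7, 0.4, -0.0]
opening: 0.071
grasp_force: 58.8
```

Run:
```python
from h import *
p,Rc,o=pose();print(p,o["opening"],Rn.from_euler("z",-C[2]).apply(p-[C[0],C[1],0]),Rc.as_matrix()[:,0])
k=9
a=cv2.resize(camera("top")[190:240,200:243],None,fx=k,fy=k,interpolation=2);b=cv2.resize(camera("side")[165:215,205:248],None,fx=k,fy=k,interpolation=2)
for n,o0 in(("top",(200,190)),("side",(205,165))):
    f=lambda X:np.round((proj(n,W(X))+.5-o0)*k-.5)
    print(n,"loopC",f((-.105,0,.045)),"loop top",f((-.105,0,.061)),"nose exp",f((-.105,.0695-.0495,.045)))
cv2.imwrite("pics/p2.png",np.hstack([a,b]))
```

```text
[0.45198245 0.09920526 0.0166415 ] 0.07054619347163481 [-0.10637647  0.06689455  0.0166415 ] [-1.71124526e-01  9.85249231e-01  5.90429231e-04]
top loopC [214. 255.] loop top [210. 253.] nose exp [152. 266.]
side loopC [193. 240.] loop top [192. 206.] nose exp [168. 209.]
```

View pics/p2.png

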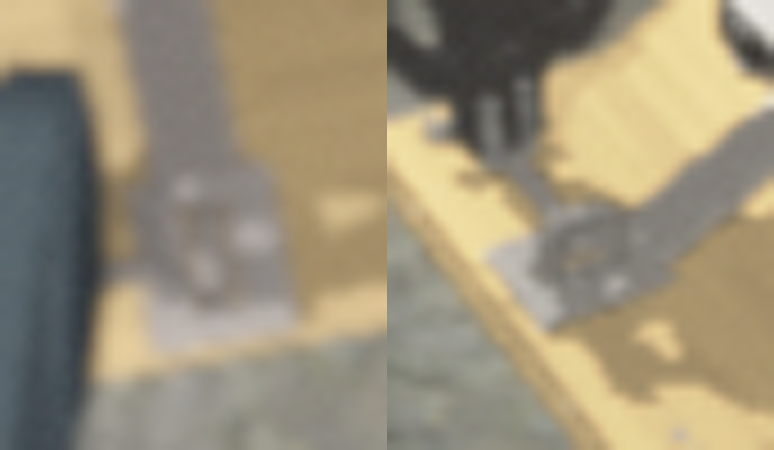

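The crop shows the pin pointing at the loop, with its nose at about (150,265) in the top half and (550,205) in the side half. The loop is at about (580,245). I'll insert with the forces watched.

Call:
servo_tool(
  commands="0 0 0 0 1.4 -2 0; 0 0 0 -10 0 0 0; 0 0 0 -6 0 0 0",
)

```text
time_s: 22.08
eef_pos: [0.4588, 0.0838, 0.0209]
eef_rot: [0.001, 0.643, 0.766, 0.001]
wrist_force: [-1.0, 0.7, -1.0]
opening: 0.07
grasp_force: 58.8
```

Call:
servo_tool(
  commands="0 0 0 -4 0 0 0; 0 0 0 -4 0 0 0",
)

```text
time_s: 22.32
eef_pos: [0.4594, 0.0762, 0.0202]
eef_rot: [0.0, 0.643, 0.766, 0.0]
wrist_force: [-0.4, -0.7, -1.0]
opening: 0.071
grasp_force: 58.8
```

Call:
servo_tool(
  commands="0 0 0 -5 0 0 0; 0 0 0 -5 0 0 0",
)

```text
time_s: 22.58
eef_pos: [0.4611, 0.0665, 0.0201]
eef_rot: [0.0, 0.643, 0.766, 0.0]
wrist_force: [-0.2, -0.1, -0.7]
opening: 0.072
grasp_force: 58.8
```

Call:
servo_tool(
  commands="0 0 0 -6 0 1 0; 0 0 0 -6 0 1 0; 0 0 0 0 0 0 0",
)

```text
time_s: 22.95
eef_pos: [0.4632, 0.0545, 0.0181]
eef_rot: [0.0, 0.643, 0.766, 0.0]
wrist_force: [0.0, 0.6, -0.4]
opening: 0.07
grasp_force: 58.8
```

Run:
```python
from h import *
p,Rc,o=pose();print(p,o["wrist_force"],Rn.from_euler("z",-C[2]).apply(p-[C[0],C[1],0]))
n="side";im=camera(n).astype(int)
# brightness of expected pin nose line beyond loop vs. earlier
for y in(.01,0,-.01,-.02,-.028,-.036,-.045):
    u=np.round(proj(n,W((-.105,y,.045)))).astype(int);print(y,u,im[u[1]-1:u[1]+2,u[0]-1:u[0]+2].mean((0,1)).round())
np.save("side_in.npy",im)
```

```text
[0.46324603 0.05448665 0.01807129] [ 0.02335964  0.64895527 -0.39636067] [-0.1030892   0.02089654  0.01807129]
0.01 [225 189] [119. 124. 127.]
0 [226 191] [113. 118. 122.]
-0.01 [227 193] [115. 122. 127.]
-0.02 [229 195] [121. 126. 129.]
-0.028 [230 196] [122. 127. 131.]
-0.036 [231 198] [113. 133. 145.]
-0.045 [233 199] [107. 143. 162.]
```

Call:
servo_tool(
  commands="0 0 0 0 -2 -2 0; 0 0 0 0 0 -4 0; 0 0 0 0 0 -1 0",
)

```text
time_s: 23.38
eef_pos: [0.4607, 0.0549, 0.0249]
eef_rot: [0.0, 0.643, 0.766, 0.0]
wrist_force: [2.1, -0.2, -9.3]
opening: 0.071
grasp_force: 58.4
```

Call:
servo_tool(
  commands="0 0 0 0 0 -2 0",
)

```text
time_s: 23.5
eef_pos: [0.4604, 0.055, 0.0261]
eef_rot: [-0.0, 0.643, 0.766, 0.0]
wrist_force: [6.8, 0.7, -22.5]
opening: 0.072
grasp_force: 58.1
```

The lift contacts the loop's top bar, so the pin is through. I'll lower, release and retreat.

Call:
servo_tool(
  commands="0 0 0 0 0 5 0; 0 0 0 0 0 5 0; 0 0 0 0 0 1 0; 0 0 0 0 0 0 0",
)

```text
time_s: 24.0
eef_pos: [0.4614, 0.0545, 0.0163]
eef_rot: [0.001, 0.643, 0.766, 0.0]
wrist_force: [0.3, -0.6, -0.0]
opening: 0.073
grasp_force: 60.1
```

Call:
servo_tool(
  commands="0 0 0 0 0 0 0.12; 0 0 0 0 0 0 0.2; 0 0 0 0 0 0 0.3; 0 0 0 0 0 0 0.3",
)

```text
time_s: 24.5
eef_pos: [0.4613, 0.0546, 0.0162]
eef_rot: [0.0, 0.643, 0.766, 0.0]
wrist_force: [-0.5, 0.6, 0.8]
opening: 0.302
grasp_force: 0.0
```

Call:
servo_tool(
  commands="0 0 0 0 0 -10 0.3; 0 0 0 0 0 -25 0.3; 0 0 0 0 0 -50 0.3; 0 0 0 0 0 -50 0.3; 0 0 0 40 -40 -20 0.3",
)

```text
time_s: 25.12
eef_pos: [0.4185, 0.086, 0.1759]
eef_rot: [0.004, 0.644, 0.765, 0.003]
wrist_force: [-0.4, 0.9, 0.2]
opening: 0.301
grasp_force: 0.0
```

Call:
servo_tool(
  commands="0 0 0 60 -10 0 0.3; 0 0 0 60 -10 0 0.3; 0 0 0 0 0 0 0.3",
)

```text
time_s: 25.5
eef_pos: [0.3723, 0.2052, 0.1719]
eef_rot: [0.0, 0.64, 0.768, 0.001]
wrist_force: [0.3, -0.5, -0.2]
opening: 0.3
grasp_force: 0.0
```

Run:
```python
from h import *
o=get_obs();print(o["wrist_force"],o["eef_pos"])
a=cv2.imread("pics/side0.png").astype(int)
for n in("side","top"):
    im=camera(n).astype(int);cv2.imwrite(f"pics/end_{n}.png",im.astype(np.uint8))
    for y in(.045,.04,.03,.02,.01,0,-.01,-.02,-.028,-.036,-.045):
        u=np.round(proj(n,W((-.105,y,.043)))).astype(int);print(n,y,u,im[u[1],u[0]-1:u[0]+2].mean(0).round())
    m=(lambda s:s.max(2)-s.min(2))(im)
    u=np.round(proj(n,W((-.105,.01,.04)))).astype(int)
    for r in m[u[1]-16:u[1]+17,u[0]-28:u[0]+28]:print("".join("#" if v<24 else "." for v in r))
```

```text
[ 0.28269244 -0.50904453 -0.20433943] [0.37232281 0.20519895 0.17192851]
side 0.045 [220 184] [159. 208. 227.]
side 0.04 [221 185] [165. 179. 187.]
side 0.03 [222 187] [169. 179. 187.]
side 0.02 [223 188] [158. 169. 177.]
side 0.01 [225 190] [137. 142. 147.]
side 0 [226 192] [129. 135. 139.]
side -0.01 [227 193] [117. 123. 128.]
side -0.02 [229 195] [126. 132. 135.]
side -0.028 [230 197] [120. 127. 131.]
side -0.036 [231 198] [109. 128. 138.]
side -0.045 [233 200] [103. 140. 159.]
##############.....................................#####
############......................................######
#########........................................#######
#######.........................................########
######.........................................#########
#####........................................###########
######......................................##########..
######.....................................##########...
######...................................###########....
######.....................##...........##########......
######..................####...........#####
[... 2849 characters left out ...]
#...............
..................##....#################...............
..................##.....###############................
.........................##############.................
.........................########..................#####
...........................#.................###########
.........................................#.#############
..................................######################
............................############################
........................################################
..................######################################
..............##########################################
.......#################################################
```

```bash
python3 -c "
from bench import *
print(hand_in())"
```

```text
the job is handed in; nothing more can be done
None
```

I pressed all three lids to their hard stops and closed the hasp over the staple. The locking pin is through the loop and released, and the job was handed in at about 26 s; no verdict came back, and I did not re-check the bystanders afterwards.

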